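Lock the nest plate on the pad printer's bed

ROBOT

A 6-joint arm with a two-finger parallel gripper is mounted at the origin on the work surface. World frame = base frame: x ahead of the robot, y to its left, z up, the work surface at z = 0. Lengths are in m, angles in degrees, forces in N, time in s.
With the tool pointing down it reaches from about 0.3 to 0.75 m from the base axis. Payload 8.5 kg.
Tool frame: the origin (TCP) lies midway between the tips of the shut fingers; the grasp point (between the pads) lies grasp_offset behind it (grasp_offset is the distance from the TCP to the grasp point, in m); z points along the fingers, y is the line along which they close (so a half turn about z gives the same grasp; the last joint's range is limited). The gripper opens to 85 mm and grips with 20 to 120 N. Pads are 22 mm wide; open, the fingers measure 114 mm over their backs; the gripper's body (76 mm by 85 mm) begins 54 mm behind the grasp point. The pads swing forward as they close: fully open they stand 13 mm farther back than shut.
Start: joints at [-12.336, 21.807, 74.336, -0, 83.858, -12.336], TCP at [0.55, 0, 0.231] pointing down, gripper open.
Joint ranges: [-178.18, 178.18], [-50.72, 133.34], [12.68, 142.11], [-81.47, 261.47], [9.98, 163.14], [-165.26, 165.26]. Speed limits (degrees/s): [136.94, 136.94, 180, 180, 180, 180].

INTERFACE

Orientations are given as a 3x3 rotation matrix whose columns are the frame's x, y, z axes.
In Python, from rig import observe, get_image, camera_params, close_job, grasp_offset gives the robot as it stands.
- The arm moves only by the shell command python3 -m handwheel 'ROWS' [OPENING] [FORCE]. ROWS is JSON, a list of rows, each a list of 2 entries, a list of its own where there are three numbers: the shift along the tool's x, y, z as a fraction of full scale, then the turn, a rotation vector about the tool's x, y, z as a fraction of full scale. In form: [[[dx, dy, dz], [ax, ay, az]], ...]. A call has 1 to 10 rows; each row is the pose to reach, as a shift and turn from the pose commanded when the call began, along the tool's axes at that moment, turning the shorter way round; what a row does not reach only later rows make up. Full scale, the value 1, is 0.5 m for a shift and pi rad for a turn. A row lasts 1/10 s, in which the tool goes at most 50 mm and 8.59 degrees, less where a joint would pass 70% of its speed; a pose out of reach is approached as far as the arm can. A call with a number of a shift or a turn outside -1 to 1 is refused whole. A call with a gripper value outside its range is refused whole. OPENING is the opening, from 0 (shut) to 1 (fully open), set as the call begins (- or left out, the last holds). The fingers move at their own pace and stop on an object; FORCE is the grip in N (left out, the last holds). Time passes only in rows, so rows that repeat a pose let the fingers close. It gives the time, the measured TCP pose, the force, the opening and the grip force at its end, in the units of the state.
- observe(): the state, without advancing time (a new reading comes with each control period).
- get_image(name): name is "scene" or "side" or "wrist"; returns (picture, depth): 384x512x3 uint8, red, green, blue; 384x512 float32, m along the optical axis (not along the pixel's ray), 0 where there is no reading.
- camera_params(name): a dict with "K" (3x3 intrinsics, pixels), "k1" (the pictures are not rectified: a ray, as slopes to the right and down, at radius r is drawn at 1 + k1 r^2 times it, then the intrinsics apply), "R" (3x3) and "t" (3): a world point X has camera coordinates R X + t. Camera axes: x right, y down, z forward; pixel columns grow to the right and rows downward; lengths in m; the calibration is good to about 2 mm. A picture is of the moment at which its call begins: read the wrist's pose just before it. camera_params takes no time and is no camera call; for the wrist camera it gives the pose at the moment of the call.
- close_job(): hands the job in; it is judged then, once.
The state is a dict: "time_s": time; "q": joint angles; "qvel": joint speeds; "joint_efforts": joint torques, N m; "position": TCP position; "tool_rot": TCP orientation; "ft_force": force on the tool from outside, world axes, zero at the start; "wrist_torque": the same for the moment, N m; "grip_width": finger opening in m; "gripper_force": force on a finger pad.
Only numpy, scipy, OpenCV 4.12 (cv2) and the standard library are available. Lean on these libraries where they do the work, as an engineer would, in place of code of your own. Each camera call takes 0.05 s, during which the arm holds its last target. There are 200 camera calls.

TASK

Take the key out of its stand and use its blade, not the fingers, to turn every cam lock on the nest plate that is still open clockwise until it is fully home against its stop; stop when you feel it and do not wrench it. Leave any lock that is already home as it is, then put the key back standing upright in its stand and let go; do not shift the shells and the ink can standing around.

Things in the scene. Friction and masses are not known exactly. Their poses are not given: they have to be found in the camera images.
- bed: dark cross-slide bed 240 x 320 x 18 mm with an aluminium nest plate 220 x 300 mm on it; top of the nest plate 30 mm above the table; origin at the centre of the underside, z up. The three locks and two shells stand on it.
- lock_a: round dark steel cam-lock housing on the nest plate, 84 mm across, 30 mm tall; origin at the centre of its underside, z up. Its captive round steel head (62 mm across) sits sunk in it. A white arc on the rim, 2.15 to 2.7 rad clockwise from the housing's x axis, shows where the head's dome ends up when locked; the stop lies somewhere in the arc, differs from lock to lock and has to be felt.
- lock_b: round dark steel cam-lock housing on the nest plate, 84 mm across, 30 mm tall; origin at the centre of its underside, z up. Its captive round steel head (62 mm across) sits sunk in it. A white arc on the rim, 2.15 to 2.7 rad clockwise from the housing's x axis, shows where the head's dome ends up when locked; the stop lies somewhere in the arc, differs from lock to lock and has to be felt.
- lock_c: round dark steel cam-lock housing on the nest plate, 84 mm across, 30 mm tall; origin at the centre of its underside, z up. Its captive round steel head (62 mm across) sits sunk in it. A white arc on the rim, 2.15 to 2.7 rad clockwise from the housing's x axis, shows where the head's dome ends up when locked; the stop lies somewhere in the arc, differs from lock to lock and has to be felt.
- lock_a_top (a point): centre of the top of lock_a's head, level with the rim. The head has a slot through this point, 44 mm long, 8 mm wide, 12 mm deep, closed at its ends; a small 8 mm dome marks one end of it. Which lock stands where, and its yaw, varies.
- lock_b_top (a point): centre of the top of lock_b's head, level with the rim. The head has a slot through this point, 44 mm long, 8 mm wide, 12 mm deep, closed at its ends; a small 8 mm dome marks one end of it. Which lock stands where, and its yaw, varies.
- lock_c_top (a point): centre of the top of lock_c's head, level with the rim. The head has a slot through this point, 44 mm long, 8 mm wide, 12 mm deep, closed at its ends; a small 8 mm dome marks one end of it. Which lock stands where, and its yaw, varies.
- cam_a (a joint): angle of lock_a's head. 0: slot along the housing's x axis, dome at +x; grows clockwise seen from above (dome direction = housing yaw minus this), the locking direction. Hard stop (home) somewhere from 2.2 to 2.65 rad; an open lock reads under 1. Turning takes about 0.2 N m, it stays where left; at the stop it climbs steeply: 0.5 N m there is plenty, over 2 N m is wrenching.
- cam_b (a joint): angle of lock_b's head. 0: slot along the housing's x axis, dome at +x; grows clockwise seen from above (dome direction = housing yaw minus this), the locking direction. Hard stop (home) somewhere from 2.2 to 2.65 rad; an open lock reads under 1. Turning takes about 0.2 N m, it stays where left; at the stop it climbs steeply: 0.5 N m there is plenty, over 2 N m is wrenching.
- cam_c (a joint): angle of lock_c's head. 0: slot along the housing's x axis, dome at +x; grows clockwise seen from above (dome direction = housing yaw minus this), the locking direction. Hard stop (home) somewhere from 2.2 to 2.65 rad; an open lock reads under 1. Turning takes about 0.2 N m, it stays where left; at the stop it climbs steeply: 0.5 N m there is plenty, over 2 N m is wrenching.
- key: flat-bladed key, 117 mm tall, about 0.16 kg, upright. Origin at the centre of the blade's lower end, z up the shaft. Blade 38 mm wide (x), 5 mm thick (y), from 0 to 24 mm up; flange 54 mm across from 24 to 30 mm; shaft 14 mm across to 72 mm; black paddle grip 50 mm (x) by 14 mm (y) from 72 to 117 mm, taken across its 14 mm.
- key_grip (a point): on the key's axis in the middle of the paddle, 95 mm above the blade's end.
- stand: grey block 100 x 100 x 40 mm, fixed, with a slot 46 x 15 mm (long side along its x), 34 mm deep, in the middle of its top; origin at the centre of the underside, z up. The key stands in it, either way round, blade in the slot and flange resting on the top: its origin is then 16 mm above the stand's.
- shell_a: bystander, to be left where it is: bullet-shaped blue-grey metal shell, 46 mm across, 78 mm tall, standing on the nest plate; origin at the centre of its foot.
- shell_b: bystander, to be left where it is: the same kind of shell, on the nest plate.
- shell_c: bystander, to be left where it is: the same kind of shell, on the table.
- ink: bystander, to be left where it is: ink can, 76 mm across, 85 mm tall, on the table; origin at the centre of its foot.

How it is judged:
By the outcome, as a careful person would: the job done as asked, in the order asked, and still so for the second after the job is handed in, with the robot touching nothing.
It also fails if it takes over 70 s, if anything falls off the work surface, if the arm or the gripper's body presses on something with over 40 N, if the wrist force passes 120 N, or if a joint passes its speed limit or range.

## Working session

There is one attempt and no reset: what is moved stays moved. The work goes in short steps, Python scripts to look and compute and a shell command to move; the robot and the scene stay as the last step left them, time stands still between calls to the robot, and variables do not carry over. Pictures are saved under pics/ and viewed, at most 10 in all, crops included, and the job is handed in when it is done.

```bash
ls; mkdir -p pics
python3 - <<'E'
from rig import *
import cv2, numpy as np
print(observe(), grasp_offset)
for n in ["scene","side","wrist"]:
    p=camera_params(n); im,d=get_image(n)
    np.savez(f"pics/{n}0.npz",im=im,d=d,**p)
    cv2.imwrite(f"pics/{n}0.png",im[:,:,::-1]); print(n,p)
E
```

```text
pics
{'time_s': 0.0, 'q': array([-1.23367444e+01,  2.18419907e+01,  7.43853930e+01, -9.56902885e-04,
        8.38588111e+01, -1.23359115e+01]), 'qvel': array([ 0.03787578,  0.03161613, -0.0276303 ,  0.01485083, -0.06279317,
        0.01564169]), 'joint_efforts': array([-1.00240642e-03, -4.48466885e+01, -2.31285810e+01, -2.87182611e-04,
        4.73836102e-03,  1.77242771e-05]), 'position': array([5.49700700e-01, 4.95019117e-05, 2.30698644e-01]), 'tool_rot': array([[ 1.29629731e-05,  9.99998915e-01, -1.47319243e-03],
       [ 9.99999953e-01, -1.25133678e-05,  3.05199959e-04],
       [ 3.05181193e-04, -1.47319632e-03, -9.99998868e-01]]), 'ft_force': array([ 0.15100328, -1.10904202,  0.41823343]), 'wrist_torque': array([-0.00474425, -0.01500473,  0.01336333]), 'gripper_force': 0.0, 'grip_width': 0.08531828639859348} 0.0187
scene {'K': array([[355.75498203,   0.        , 249.73059765],
       [  0.        , 355.75498203, 189.46010434],
       [  0.        ,   0.        ,   1.        ]]), 'k1': -0.08900248199269979, 'R': array([[-0.55949641,  0.82877826, -0.00950625],
       [ 0.67497043,
[... 263 characters left out ...]
 ,   0.        ,   1.        ]]), 'k1': -0.12091485750845907, 'R': array([[ 0.83022103, -0.55742827, -0.00260117],
       [-0.30717231, -0.45359158, -0.83660018],
       [ 0.46516472,  0.69536206, -0.5478078 ]]), 't': array([-0.46013638,  0.29280819,  0.6012449 ])}
wrist {'K': array([[326.21100786,   0.        , 253.69982035],
       [  0.        , 326.21100786, 191.23232432],
       [  0.        ,   0.        ,   1.        ]]), 'k1': -0.06707350184609988, 'R': array([[ 9.99996333e-01,  8.27679926e-04, -2.57855727e-03],
       [ 1.62522881e-03, -9.45044359e-01,  3.26938096e-01],
       [-2.16625091e-03, -3.26941088e-01, -9.45042239e-01]]), 't': array([-0.54953847, -0.04330292,  0.3819991 ])}
```

View pics/scene0.png

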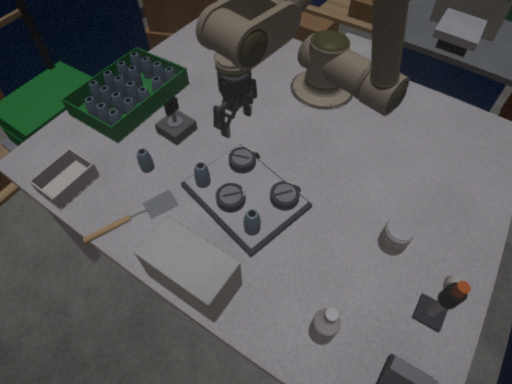

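View pics/wrist0.png

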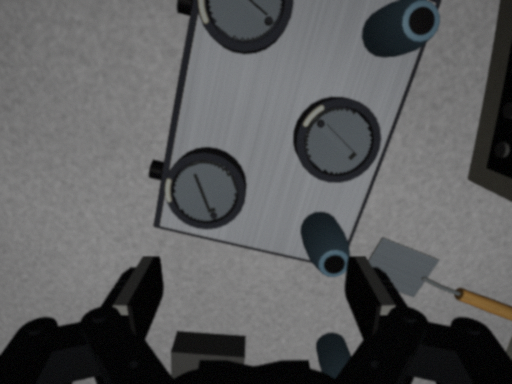

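The scene view shows the locks at (242,158), (230,196) and (284,195), the stand with the key at (176,125), and a shell on the table at (145,158). The wrist view shows the locks at (245,15), (338,138) and (205,188), with the stand partly visible at (208,355).

```bash
cat > h.py <<'E'
import numpy as np, cv2
from rig import *
def und(p,u):
    k=float(p["k1"]);dist=np.array([k,0,0,0,0.])
    return cv2.undistortPoints(np.array(u,float).reshape(-1,1,2),p["K"],dist,criteria=(3,60,1e-10)).reshape(-1,2) if False else cv2.undistortPointsIter(np.array(u,float).reshape(-1,1,2),p["K"],dist,None,None,(3,60,1e-10)).reshape(-1,2)
def ray(p,u,z):
    s=und(p,u); R=p["R"];c=-R.T@p["t"]
    d=np.c_[s,np.ones(len(s))]@R
    return c+d*((z-c[2])/d[:,2])[:,None]
def dep(p,u,d):
    s=und(p,u); z=np.array([np.median(d[int(v)-1:int(v)+2,int(x)-1:int(x)+2]) for x,v in u])
    return (np.c_[s,np.ones(len(s))]*z[:,None]-p["t"])@p["R"]
def proj(p,X):
    c=np.array(X).reshape(-1,3)@p["R"].T+p["t"]; s=c[:,:2]/c[:,2:]
    s=s*(1+float(p["k1"])*(s**2).sum(1))[:,None]
    return s@p["K"][:2,:2].T+p["K"][:2,2]
def load(n): return dict(np.load(f"pics/{n}.npz"))
def snap(n,tag):
    p=camera_params(n); im,d=get_image(n)
    np.savez(f"pics/{n}{tag}.npz",im=im,d=d,**p); cv2.imwrite(f"pics/{n}{tag}.png",im[:,:,::-1])
    return p,im,d
E
python3 - <<'E'
from h import *
np.set_printoptions(precision=4,suppress=True)
w=load("wrist0"); s=load("scene0")
print("cam",-w["R"].T@w["t"])
print(ray(w,[(245,15),(338,138),(205,188)],.06),ray(s,[(242,158),(230,196),(284,195)],.06))
print(dep(w,[(240,30),(330,148),(196,198),(208,350)],w["d"]))
print(dep(s,[(180,128),(172,103),(170,130)],s["d"]))
c=[s["im"][85:145,145:205],s["im"][140:220,195:305]]
w4=cv2.resize(w["im"][0:240,140:400],None,fx=3,fy=3,interpolation=2)[:600]
a=cv2.resize(c[0],(400,400),interpolation=2);
cv2.imwrite("pics/c1.png",w4[:,:,::-1])
cv2.imwrite("pics/c2.png",a[:,:,::-1])
E
```

```text
cam [0.5504 0.0844 0.3737]
[[ 0.542   0.1386  0.06  ]
 [ 0.6313  0.0306  0.06  ]
 [ 0.5002 -0.0207  0.06  ]] [[ 0.5073 -0.0218  0.06  ]
 [ 0.6403  0.0298  0.06  ]
 [ 0.5542  0.1531  0.06  ]]
[[ 0.5375  0.1263  0.0602]
 [ 0.6243  0.0207  0.0599]
 [ 0.4905 -0.0315  0.0603]
 [ 0.4875 -0.2629  0.032 ]]
[[ 0.4985 -0.2801  0.0396]
 [ 0.4845 -0.3079  0.1241]
 [ 0.5247 -0.3011  0.0407]]
```

View pics/c1.png

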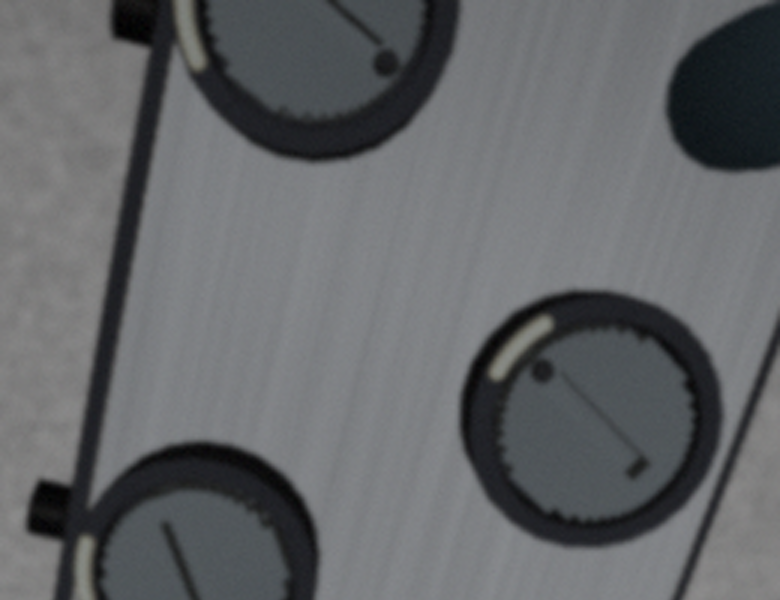

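View pics/c2.png

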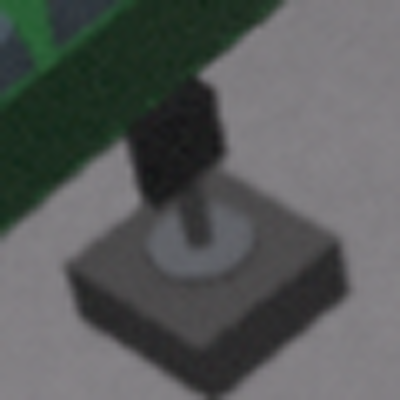

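Seen from above, the lock near (0.63, 0.03) has its dome in the arc, so it is home. The other two are open, and the key is upright in the stand. Next I take two opposing close views to cancel camera mount bias.

```bash
A='[[0.12,0.03,-0.1],[0,0,0.47]]'; python3 -m handwheel '[[[0.12,0.03,-0.1],[0,0,0.47]],[[0.12,0.03,-0.1],[0,0,0.47]],[[0.12,0.03,-0.1],[0,0,0.47]],[[0.12,0.03,-0.1],[0,0,0.47]],[[0.12,0.03,-0.1],[0,0,0.47]],[[0.12,0.03,-0.1],[0,0,0.47]],[[0.12,0.03,-0.1],[0,0,0.47]],[[0.12,0.03,-0.1],[0,0,0.47]],[[0.12,0.03,-0.1],[0,0,0.47]],[[0.12,0.03,-0.1],[0,0,0.47]]]'
python3 -m handwheel '[[[0,0,0],[0,0,0]],[[0,0,0],[0,0,0]]]'
python3 -c "
from h import *
snap('wrist','1')"
python3 -m handwheel '[[[0,0,0],[0,0,-0.47]],[[0,0,0],[0,0,-0.47]],[[0,0,0],[0,0,-0.47]],[[0,0,0],[0,0,-0.47]],[[0,0,0],[0,0,-0.47]],[[0,0,0],[0,0,-0.47]],[[0,0,0],[0,0,-0.47]],[[0,0,0],[0,0,-0.47]],[[0,0,0],[0,0,-0.47]],[[0,0,0],[0,0,-0.47]]]' >/dev/null
python3 -m handwheel '[[[0,0,0],[0,0,-0.47]],[[0,0,0],[0,0,-0.47]],[[0,0,0],[0,0,-0.47]],[[0,0,0],[0,0,-0.47]],[[0,0,0],[0,0,-0.47]],[[0,0,0],[0,0,-0.47]],[[0,0,0],[0,0,-0.47]],[[0,0,0],[0,0,-0.47]],[[0,0,0],[0,0,-0.47]],[[0,0,0],[0,0,-0.47]]]' >/dev/null
python3 -m handwheel '[[[0,0,0],[0,0,0]],[[0,0,0],[0,0,0]]]'
python3 -c "
from h import *
snap('wrist','2')
a=load('wrist1')['im'];b=load('wrist2')['im']
cv2.imwrite('pics/c3.png',np.vstack([a[:300],b[:300]])[:,:,::-1])"
```

```text
time_s: 1.15
position: [0.5649, 0.06, 0.281]
tool_rot: [[0.996, 0.088, -0.001], [0.088, -0.996, 0.0], [-0.001, -0.0, -1.0]]
ft_force: [0.7, -0.1, -0.3]
grip_width: 0.0854
gripper_force: 0.0
time_s: 1.35
position: [0.5649, 0.06, 0.2812]
tool_rot: [[0.995, 0.098, -0.0], [0.098, -0.995, 0.0], [-0.0, -0.0, -1.0]]
ft_force: [-0.4, 0.4, -0.3]
grip_width: 0.085
gripper_force: 0.0
time_s: 3.6
position: [0.565, 0.06, 0.2813]
tool_rot: [[-0.995, 0.096, -0.0], [0.096, 0.995, -0.0], [0.0, -0.0, -1.0]]
ft_force: [0.4, 0.1, -0.3]
grip_width: 0.0854
gripper_force: 0.0
```

View pics/c3.png

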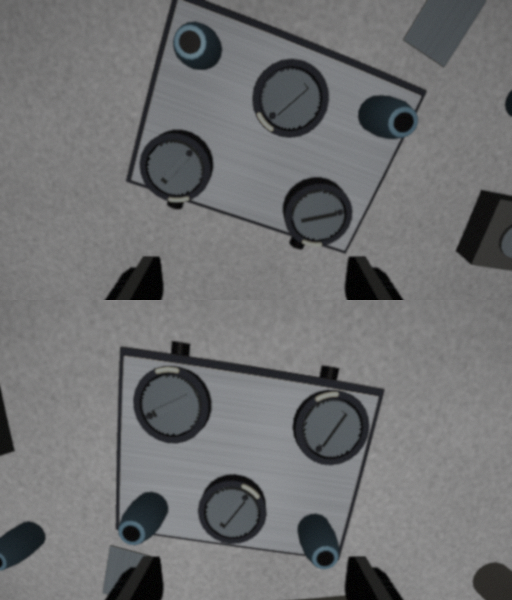

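View 1 (top) has the locks at (290,97) home, (177,165) and (318,210); view 2 has them at (172,104), (331,127) and (232,210). Next I rectify patches at z = 0.06.

```bash
cat > rect.py <<'E'
from h import *
np.set_printoptions(precision=4,suppress=True)
C={"P":(.54,.141),"Q":(.50,-.0215),"H":(.6325,.03)}
rows=[]
for tag in ("1","2"):
    w=load("wrist"+tag); t=[]
    for n in "PQH":
        cx,cy=C[n]; g=np.linspace(-.048,.048,260)
        X=np.stack(np.meshgrid(cx+g,cy-g),-1).reshape(-1,2)   # right=+x, up=+y
        m=proj(w,np.c_[X,np.full(len(X),.06)]).reshape(260,260,2).astype(np.float32)
        r=cv2.remap(w["im"],m[...,0],m[...,1],cv2.INTER_CUBIC); t.append(r)
        # dark rim outer/inner: fit head circle from radial edge dark->bright going inward
        G=cv2.cvtColor(r,cv2.COLOR_RGB2GRAY)
        c=np.array([129.5,129.5]); s=.096/259
        for _ in range(6):
            pts=[]
            for a in np.linspace(0,2*np.pi,120,endpoint=False):
                rr=np.arange(.026,.038,.0002)/s
                pr=cv2.remap(cv2.GaussianBlur(G,(0,0),2),(c[0]+rr*np.cos(a)).astype(np.float32)[None],(c[1]+rr*np.sin(a)).astype(np.float32)[None],1)[0].astype(float)
                k=np.argmin(np.gradient(pr)); pts.append(c+rr[k]*np.array([np.cos(a),np.sin(a)]))
            pts=np.array(pts)
            for _ in range(5):
                A=np.c_[2*pts,np.ones(len(pts))]; b=(pts**2).sum(1); x=np.linalg.lstsq(A,b,rcond=None)[0]
                R=np.sqrt(x[2]+x[0]**2+x[1]**2); e=abs(np.hypot(*(pts-x[:2]).T)-R); pts=pts[e<max(2*np.median(e),1)]
            c=x[:2]
        print(tag,n,"head centre",cx+(c[0]-129.5)*s,cy-(c[1]-129.5)*s,"r",R*s,len(pts))
    rows.append(np.hstack(t))
cv2.imwrite("pics/c4.png",np.vstack(rows)[:,:,::-1])
E
python3 rect.py
```

```text
1 P head centre 0.541454245859511 0.15024825387692142 r 0.03098761218146158 81
1 Q head centre 0.49924488429532776 -0.025459924597314523 r 0.031045701029472992 76
1 H head centre 0.6320608204213374 0.026963375266394293 r 0.031054879229270214 82
2 P head centre 0.5418893282792018 0.15048329772817873 r 0.03088936385876517 87
2 Q head centre 0.4994051291920815 -0.02536172924219384 r 0.030782286363788644 74
2 H head centre 0.6323992956645407 0.026900962179700366 r 0.030756519573439216 77
```

View pics/c4.png

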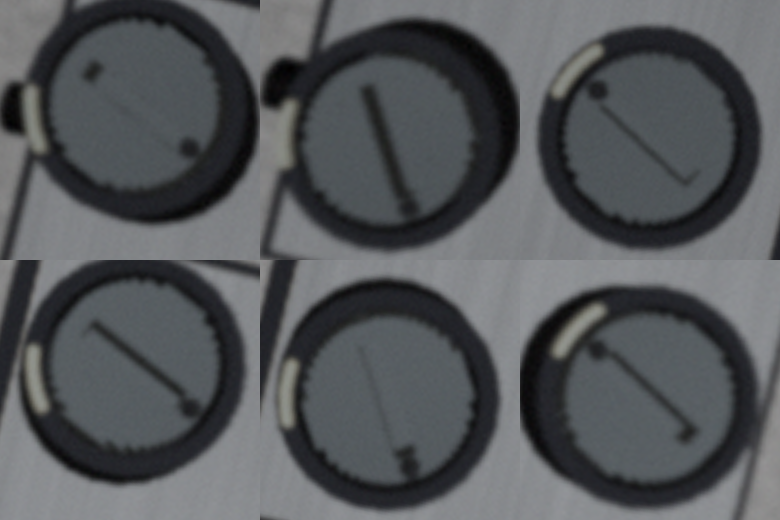

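Head centres agree to within 0.5 mm across both views, and r = 31 mm as specified. P is at (0.5417, 0.1504) with its dome at −38°. Q is at (0.4993, −0.0254) with its dome at −72°. H's dome sits in its arc, so it is home. Next is the stand.

```bash
python3 -m handwheel '[[[0.06,-0.83,0],[0,0,0.47]],[[0.06,-0.83,0],[0,0,0.47]],[[0.06,-0.83,0],[0,0,0.47]],[[0.06,-0.83,0],[0,0,0.47]],[[0.06,-0.83,0],[0,0,0.47]],[[0.06,-0.83,0],[0,0,0.47]],[[0.06,-0.83,0],[0,0,0.47]],[[0.06,-0.83,0],[0,0,0.47]],[[0.06,-0.83,0],[0,0,0.47]],[[0.06,-0.83,0],[0,0,0.47]]]'
python3 -m handwheel '[[[0,0,0],[0,0,0]],[[0,0,0],[0,0,0]],[[0,0,0],[0,0,0]]]'
python3 -c "
from h import *
snap('wrist','3')"
```

```text
time_s: 4.65
position: [0.4951, -0.3532, 0.2804]
tool_rot: [[0.011, 1.0, -0.001], [1.0, -0.011, 0.0], [0.0, -0.001, -1.0]]
ft_force: [0.4, 1.3, 0.1]
grip_width: 0.0853
gripper_force: 0.0
time_s: 4.95
position: [0.4963, -0.3498, 0.2815]
tool_rot: [[-0.003, 1.0, 0.0], [1.0, 0.003, -0.0], [-0.0, 0.0, -1.0]]
ft_force: [0.3, -0.3, -0.6]
grip_width: 0.0852
gripper_force: 0.0
```

View pics/wrist3.png

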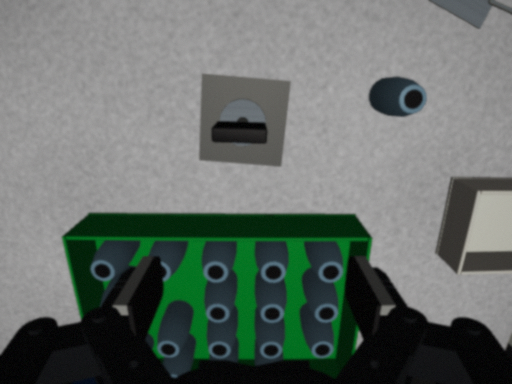

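Wrist view 3 shows the stand's corners at about (203,74), (291,81), (281,166) and (199,159). The black paddle is at (240,133), with the crate beyond it and shell_c at (405,97). I measure the stand top and the paddle top from depth and rays.

Run:
```python
from h import *
np.set_printoptions(precision=4,suppress=True)
w=load("wrist3"); d=w["d"]
v,u=np.mgrid[60:175,190:300]; uu=np.c_[u.ravel(),v.ravel()]
s=und(w,uu); z=d[60:175,190:300].ravel()
X=(np.c_[s,np.ones(len(s))]*z[:,None]-w["t"])@w["R"]
for lo,hi,zz in((.126,.14,.133),(.036,.05,.040)):
    m=(X[:,2]>lo)&(X[:,2]<hi); mask=m.reshape(u.shape).astype(np.uint8)
    if zz<.1:
        M=cv2.morphologyEx(mask,cv2.MORPH_CLOSE,np.ones((3,3)))
        cn=max(cv2.findContours(M,0,1)[0],key=cv2.contourArea)
        mask=cv2.drawContours(np.zeros_like(M),[cv2.convexHull(cn)],-1,1,-1)
    cn=max(cv2.findContours(mask,0,1)[0],key=cv2.contourArea).reshape(-1,2)+[190,60]
    P=ray(w,cn,zz); r=cv2.minAreaRect((P[:,:2]*1000).astype(np.float32))
    print(zz,m.sum(),"meanz",X[m].mean(0),"minrect mm",r, cv2.boxPoints(r))
```

```text
0.133 911 meanz [ 0.4829 -0.3127  0.1328] minrect mm ((482.87701416015625, -312.75762939453125), (14.78564453125, 49.493896484375), 88.28435516357422) [[ 457.9198 -319.4062]
 [ 507.3915 -320.888 ]
 [ 507.8342 -306.109 ]
 [ 458.3625 -304.6272]]
0.04 6199 meanz [ 0.4843 -0.3083  0.0411] minrect mm ((483.2038269042969, -312.9556884765625), (101.2098159790039, 101.4183120727539), 85.33840942382812) [[ 428.5497 -359.272 ]
 [ 529.6326 -367.5143]
 [ 537.8579 -266.6393]
 [ 436.7751 -258.397 ]]
```

Key at (0.4829, −0.3128), paddle yaw −1.7°. The stand centre agrees, and the sizes check out (49.5 × 14.8 mm, 101 mm square). Moving above it.

```bash
python3 -m handwheel '[[[0.074,-0.0266,0.1],[0,0,-0.4895]],[[0.074,-0.0266,0.1],[0,0,-0.4895]],[[0.074,-0.0266,0.1],[0,0,-0.4895]],[[0.074,-0.0266,0.1],[0,0,-0.4895]],[[0.074,-0.0266,0.1],[0,0,-0.4895]],[[0.074,-0.0266,0.1],[0,0,-0.4895]],[[0.074,-0.0266,0.1],[0,0,-0.4895]],[[0.074,-0.0266,0.1],[0,0,-0.4895]],[[0.074,-0.0266,0.1],[0,0,-0.4895]],[[0.074,-0.0266,0.1],[0,0,-0.4895]]]' 0.5 60 >/dev/null
python3 -m handwheel '[[[0,0,0],[0,0,-0.0125]],[[0,0,0],[0,0,-0.0125]],[[0,0,0],[0,0,-0.0125]],[[0,0,0],[0,0,-0.0125]]]'
python3 - <<'E'
from h import *
np.set_printoptions(precision=4,suppress=True)
w=load("wrist3")
print(dep(w,[(220,230),(220,214),(216,271),(104,270)],w["d"])); print(observe()["q"],observe()["wrist_torque"])
E
```

```text
time_s: 6.4
position: [0.4828, -0.3132, 0.2314]
tool_rot: [[-0.999, 0.032, 0.0], [0.032, 0.999, -0.0], [-0.0, -0.0, -1.0]]
ft_force: [0.1, -0.6, 0.4]
grip_width: 0.0429
gripper_force: 0.0
[[ 0.4545 -0.4449  0.0551]
 [ 0.4494 -0.4455  0.0028]
 [ 0.4513 -0.4853  0.085 ]
 [ 0.313  -0.4862  0.0847]]
[ -44.749    24.387    70.1427   -0.0008   85.4639 -132.9207] [ 0.0059  0.0324 -0.0259]
```

```bash
python3 -m handwheel '[[[0,0,0.08],[0,0,0]],[[0,0,0.16],[0,0,0]],[[0,0,0.23],[0,0,0]],[[0,0,0.26],[0,0,0]],[[0,0,0.278],[0,0,0]],[[0,0,0.278],[0,0,0]],[[0,0,0.278],[0,0,0]]]'
python3 -m handwheel '[[[0,0,0],[0,0,0]],[[0,0,0],[0,0,0]],[[0,0,0],[0,0,0]],[[0,0,0],[0,0,0]],[[0,0,0],[0,0,0]],[[0,0,0],[0,0,0]]]' 0 70
```

```text
time_s: 7.1
position: [0.4832, -0.3137, 0.0933]
tool_rot: [[-0.999, 0.032, 0.001], [0.032, 0.999, -0.001], [-0.001, -0.001, -1.0]]
ft_force: [1.4, 0.1, -0.4]
grip_width: 0.043
gripper_force: 0.0
time_s: 7.7
position: [0.4831, -0.3135, 0.0933]
tool_rot: [[-1.0, 0.031, 0.001], [0.031, 1.0, -0.001], [-0.001, -0.001, -1.0]]
ft_force: [-0.1, 1.7, 6.5]
grip_width: 0.0137
gripper_force: 69.1
```

```bash
python3 -m handwheel '[[[0,0,-0.03],[0,0,0]],[[0,0,-0.1],[0,0,0]],[[0,0,-0.18],[0,0,0]],[[0,0,-0.23],[0,0,0]],[[0,0,-0.23],[0,0,0]],[[0,0,-0.23],[0,0,0]]]'
python3 -m handwheel '[[[-0.004,0.05,0],[0,0,0.01]],[[-0.013,0.14,0],[0,0,0.04]],[[-0.022,0.24,0],[0,0,0.08]],[[-0.032,0.34,0],[0,0,0.12]],[[-0.042,0.44,0],[0,0,0.16]],[[-0.051,0.54,0],[0,0,0.201]],[[-0.061,0.64,0],[0,0,0.201]],[[-0.07,0.74,0],[0,0,0.201]],[[-0.08,0.84,0],[0,0,0.201]],[[-0.088,0.915,0],[0,0,0.201]]]'
python3 -m handwheel '[[[0,0.016,0],[0,0,0]],[[0,0.016,0],[0,0,0]],[[0,0.016,0],[0,0,0]],[[0,0.016,0],[0,0,0]]]'
python3 - <<'E'
from h import *
np.set_printoptions(precision=4,suppress=True)
o=observe();print(o["position"],np.degrees(np.arctan2(o["tool_rot"][1,0],o["tool_rot"][0,0])),o["q"],o["ft_force"],o["wrist_torque"])
snap("wrist","4"); snap("side","4")
a=load('wrist4')['im'];b=load('side4')['im']
cv2.imwrite('pics/c5.png',np.vstack([a[:300],b[:300]])[:,:,::-1])
E
```

```text
time_s: 8.3
position: [0.4825, -0.3131, 0.2067]
tool_rot: [[-1.0, 0.032, -0.001], [0.032, 1.0, 0.001], [0.001, 0.0, -1.0]]
ft_force: [-0.1, 0.9, -1.9]
grip_width: 0.0133
gripper_force: 68.4
time_s: 9.3
position: [0.5402, 0.1452, 0.2053]
tool_rot: [[-0.789, 0.615, -0.004], [0.615, 0.789, 0.0], [0.003, -0.002, -1.0]]
ft_force: [0.2, -0.4, -1.6]
grip_width: 0.0133
gripper_force: 68.4
time_s: 9.7
position: [0.5459, 0.1475, 0.2068]
tool_rot: [[-0.787, 0.617, -0.001], [0.617, 0.787, -0.0], [0.001, -0.001, -1.0]]
ft_force: [1.3, 0.4, -1.1]
grip_width: 0.0133
gripper_force: 68.6
[0.5459 0.1475 0.2068] 141.9126424636687 [  3.1346  24.4395  74.241   -0.0131  81.3873 -48.7761] [ 1.321   0.4156 -1.1153] [-0.0146  0.0221  0.0366]
```

View pics/c5.png

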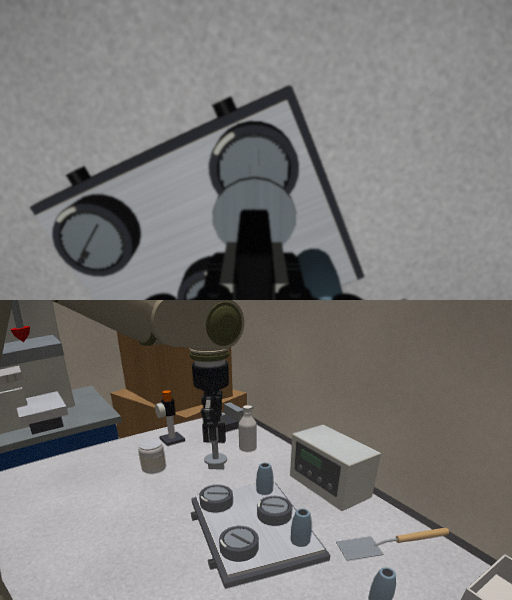

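The wrist view shows the key held straight, its flange at (255,210) in front of lock P at (255,165). The side view shows the key upright. I correct 5 mm along tool x and descend to just above the head.

```bash
python3 -m handwheel '[[[0.0102,-0.0006,0],[0,0,0]],[[0.0102,-0.0006,0.04],[0,0,0]],[[0.0102,-0.0006,0.08],[0,0,0]],[[0.0102,-0.0006,0.11],[0,0,0]],[[0.0102,-0.0006,0.126],[0,0,0]],[[0.0102,-0.0006,0.126],[0,0,0]],[[0.0102,-0.0006,0.126],[0,0,0]],[[0.0102,-0.0006,0.126],[0,0,0]]]' >/dev/null
cat > st.py <<'E'
from h import *
np.set_printoptions(precision=4,suppress=True)
o=observe();print(o["time_s"],o["position"],"yaw",np.degrees(np.arctan2(o["tool_rot"][1,0],o["tool_rot"][0,0])),"q6",o["q"][5],"F",o["ft_force"],"T",o["wrist_torque"],o["grip_width"],"e6",o["joint_efforts"][5])
E
python3 st.py
```

```text
10.6 [0.5423 0.1518 0.1452] yaw 142.01032629803697 q6 -48.419345735369255 F [-0.3655 -0.6677 -1.4124] T [-0.0322 -0.007   0.0302] 0.013151544789198442 e6 0.0004343058571976144
```

```bash
python3 -m handwheel '[[[-0.0004,-0.0025,0],[0,0,0]],[[-0.0004,-0.0025,0.006],[0,0,0]],[[-0.0004,-0.0025,0.011],[0,0,0]],[[-0.0004,-0.0025,0.016],[0,0,0]],[[-0.0004,-0.0025,0.02],[0,0,0]]]'; python3 st.py
```

```text
time_s: 11.1
position: [0.5412, 0.1507, 0.134]
tool_rot: [[-0.788, 0.615, -0.0], [0.615, 0.788, 0.0], [0.0, -0.0, -1.0]]
ft_force: [-0.2, 0.1, -1.8]
grip_width: 0.0132
gripper_force: 68.8
11.1 [0.5412 0.1507 0.134 ] yaw 142.01478309888097 q6 -48.53141364905301 F [-0.1653  0.14   -1.7521] T [ 0.0309 -0.0351 -0.004 ] 0.013232031956048303 e6 9.987701332647703e-05
```

```bash
python3 -m handwheel '[[[0,0,0.004],[0,0,0]],[[0,0,0.008],[0,0,0]],[[0,0,0.012],[0,0,0]],[[0,0,0.012],[0,0,0]]]' >/dev/null; python3 st.py
```

```text
11.5 [0.5411 0.1506 0.128 ] yaw 142.01398652481674 q6 -48.53271418036759 F [-1.0311 -0.7199 -1.709 ] T [0.0486 0.0132 0.0377] 0.013351889544264497 e6 -5.1880853106922586e-05
```

```bash
python3 -m handwheel '[[[0,0,0],[0,0,0.03]],[[0,0,0],[0,0,0.07]],[[0,0,0],[0,0,0.11]],[[0,0,0],[0,0,0.15]],[[0,0,0],[0,0,0.19]],[[0,0,0],[0,0,0.23]],[[0,0,0],[0,0,0.27]],[[0,0,0],[0,0,0.31]],[[0,0,0],[0,0,0.35]],[[0,0,0],[0,0,0.37]]]' >/dev/null; python3 st.py
```

```text
12.5 [0.5415 0.1508 0.1283] yaw 75.1828073385762 q6 18.300917802659054 F [ 1.4994  1.1227 -3.2056] T [ 0.1729 -0.2591  0.2423] 0.013401161748627256 e6 -0.07814053678885102
```

```bash
python3 -m handwheel '[[[0,0,0],[0,0,0.03]],[[0,0,0],[0,0,0.06]],[[0,0,0],[0,0,0.09]],[[0,0,0],[0,0,0.12]],[[0,0,0],[0,0,0.15]],[[0,0,0],[0,0,0.18]],[[0,0,0],[0,0,0.21]],[[0,0,0],[0,0,0.23]],[[0,0,0],[0,0,0.25]],[[0,0,0],[0,0,0.25]]]' >/dev/null; python3 st.py
```

```text
13.5 [0.5418 0.1507 0.1284] yaw 30.391206781821914 q6 63.09166702657109 F [ 2.0081  0.3937 -2.6848] T [ 0.0383 -0.544   0.042 ] 0.01340922120993167 e6 0.7144868932664394
```

```bash
python3 -m handwheel '[[[0,0,0],[0,0,0.006]],[[0,0,0],[0,0,0.006]]]' >/dev/null; python3 st.py;python3 -m handwheel '[[[0,0,0],[0,0,0.012]],[[0,0,0],[0,0,0.012]]]' >/dev/null; python3 st.py; python3 -m handwheel '[[[0,0,0],[0,0,0.012]],[[0,0,0],[0,0,0.012]]]' >/dev/null; python3 st.py
```

```text
13.7 [0.5417 0.1506 0.1285] yaw 29.356780373257973 q6 64.12203789566118 F [ 3.827   1.4343 -3.3232] T [ 0.0104 -0.7916  0.1572] 0.013153938182345741 e6 0.3084890730679035
13.9 [0.5416 0.1506 0.1284] yaw 27.189595092831617 q6 66.28807924156199 F [ 3.9699  0.6429 -2.9592] T [ 0.0113 -0.8729  0.0848] 0.0132758690955531 e6 0.46858412213623524
14.1 [0.5416 0.1506 0.1284] yaw 25.059777635655916 q6 68.4206921299367 F [ 4.0803  0.4272 -3.0355] T [ 0.0452 -0.9736  0.1681] 0.013418090942328825 e6 0.470392182469368
```

```bash
for i in 1 2 3; do python3 -m handwheel '[[[0,0,0],[0,0,0.011]],[[0,0,0],[0,0,0.011]]]' >/dev/null; python3 st.py; done
```

```text
14.3 [0.5416 0.1506 0.1284] yaw 23.10340557125542 q6 70.37710563679012 F [ 2.9811  0.1353 -3.482 ] T [-0.0641 -0.9641  0.0903] 0.013399116334327768 e6 0.4450161103159189
14.5 [0.5415 0.1506 0.1285] yaw 21.130671926459502 q6 72.35097826196734 F [ 3.427   0.0429 -1.8802] T [-0.0163 -0.984   0.1517] 0.013383728910399293 e6 0.4464095178991556
14.7 [0.5415 0.1506 0.1285] yaw 19.154426009887743 q6 74.32437476922131 F [ 4.6648 -0.8096 -2.0583] T [-0.1528 -1.0555  0.0749] 0.01286725893589198 e6 0.44687085784971714
```

```bash
python3 -m handwheel '[[[0,0,0],[0,0,0.011]],[[0,0,0],[0,0,0.011]]]' >/dev/null; python3 st.py; python3 -m handwheel '[[[0,0,0],[0,0,0.011]],[[0,0,0],[0,0,0.011]]]' >/dev/null; python3 st.py
```

```text
14.9 [0.5415 0.1506 0.1285] yaw 17.178581349276868 q6 76.30089695615372 F [ 4.1171 -0.1467 -1.6325] T [-0.1795 -1.0884  0.1093] 0.012700743895248565 e6 0.4444205202162266
15.1 [0.5415 0.1506 0.1285] yaw 15.20118731948064 q6 78.27927194482747 F [ 4.6804 -1.2515 -3.2699] T [-0.1235 -1.1045  0.1225] 0.013018803838540621 e6 0.44643974862992764
```

```bash
python3 -m handwheel '[[[0,0,0],[0,0,0.011]],[[0,0,0],[0,0,0.011]]]' >/dev/null; python3 st.py; python3 -m handwheel '[[[0,0,0],[0,0,0.011]],[[0,0,0],[0,0,0.011]]]' >/dev/null; python3 st.py
```

```text
15.3 [0.5415 0.1506 0.1285] yaw 13.223018234827624 q6 80.25586652375048 F [ 4.3726 -0.4758 -1.3292] T [-0.223  -1.0576  0.1727] 0.013412882572333487 e6 0.446678102016449
15.5 [0.5414 0.1506 0.1284] yaw 11.243202741711814 q6 82.237971546653 F [ 4.4451 -0.6629 -1.2093] T [-0.2603 -1.064   0.1069] 0.01323423336081555 e6 0.4427197203040123
```

```bash
python3 -m handwheel '[[[0,0,0],[0,0,0.01]],[[0,0,0],[0,0,0.01]]]' >/dev/null; python3 st.py; python3 -m handwheel '[[[0,0,0],[0,0,0.01]],[[0,0,0],[0,0,0.01]]]' >/dev/null; python3 st.py
```

```text
15.7 [0.5414 0.1506 0.1285] yaw 9.445357013948133 q6 84.0353939993626 F [ 4.0788  0.1874 -1.0819] T [-0.2732 -1.084   0.1109] 0.013228636717299277 e6 0.42206011712551117
15.9 [0.5414 0.1506 0.1285] yaw 7.642613987859953 q6 85.83780445046904 F [ 3.8862 -1.6334 -0.2957] T [-0.275  -1.1317  0.1222] 0.012937491061232776 e6 0.4217780102044344
```

```bash
python3 -m handwheel '[[[0,0,0],[0,0,0.01]],[[0,0,0],[0,0,0.01]]]' >/dev/null; python3 st.py; python3 -m handwheel '[[[0,0,0],[0,0,0.01]],[[0,0,0],[0,0,0.01]]]' >/dev/null; python3 st.py
```

```text
16.1 [0.5414 0.1506 0.1284] yaw 5.84180860738426 q6 87.64006849698758 F [ 5.1417 -1.3848 -0.916 ] T [-0.3114 -1.147   0.1048] 0.013329969652705859 e6 0.4216930456459522
16.3 [0.5413 0.1506 0.1284] yaw 4.040305596320956 q6 89.44222931357473 F [ 3.8724 -2.6009 -0.4456] T [-0.3959 -1.0146  0.0953] 0.013189610925284883 e6 0.41870584711432457
```

```bash
python3 -m handwheel '[[[0,0,0],[0,0,0.01]],[[0,0,0],[0,0,0.01]]]' >/dev/null; python3 st.py
```

```text
16.5 [0.5413 0.1506 0.1284] yaw 2.240715903709567 q6 91.24065869839205 F [ 4.4314 -2.0456 -0.2264] T [-0.3805 -1.0588  0.1108] 0.013232498427194367 e6 0.4212533310055733
```

```bash
python3 -m handwheel '[[[0,0,0],[0,0,0.01]],[[0,0,0],[0,0,0.01]]]' >/dev/null; python3 st.py
```

```text
16.7 [0.5413 0.1506 0.1284] yaw 0.4384652414709922 q6 93.04283182563935 F [ 3.3995 -2.0442 -0.7169] T [-0.4404 -0.9708  0.0823] 0.013224548362338955 e6 0.4213178716599941
```

```bash
python3 -m handwheel '[[[0,0,0],[0,0,0.01]],[[0,0,0],[0,0,0.01]]]' >/dev/null; python3 st.py
```

```text
16.9 [0.5412 0.1506 0.1284] yaw -1.3596489170399666 q6 94.84406041840128 F [ 4.6334 -1.8446 -0.3487] T [-0.4673 -0.8681  0.1391] 0.013024731153640199 e6 0.41912857443094254
```

```bash
python3 -m handwheel '[[[0,0,0],[0,0,0.01]],[[0,0,0],[0,0,0.01]]]' >/dev/null; python3 st.py
```

```text
17.1 [0.5412 0.1506 0.1283] yaw -3.1618405504334985 q6 96.64311814730962 F [ 4.1628 -1.859  -0.3231] T [-0.3969 -0.8937  0.1322] 0.013092589904636737 e6 0.42053614743053913
```

```bash
python3 -m handwheel '[[[0,0,0],[0,0,0.01]],[[0,0,0],[0,0,0.01]]]' >/dev/null; python3 st.py; python3 -c "
from h import *
snap('wrist','5'); snap('scene','5'); a=load('wrist5')['im']
b=load('scene5')['im'][130:230,200:300]
cv2.imwrite('pics/c6.png',np.vstack([a[:300,:512],cv2.resize(b,(300,300),interpolation=2).__class__ and np.pad(cv2.resize(b,(300,300),interpolation=2),((0,0),(0,212),(0,0)))])[:,:,::-1])"
```

```text
17.3 [0.5412 0.1506 0.1283] yaw -4.961559559503151 q6 98.44437880474658 F [ 3.9201 -1.5086 -0.4946] T [-0.4257 -0.9037  0.0916] 0.013248745618574833 e6 0.4192866012454033
```

View pics/c6.png

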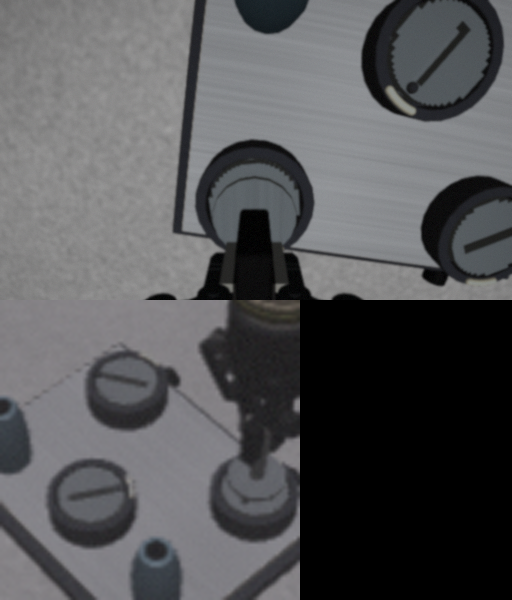

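The flange hides the dome in both views, so I keep turning by feel. The blade is well down in the slot.

```bash
python3 -m handwheel '[[[0,0,0],[0,0,0.01]],[[0,0,0],[0,0,0.01]]]' >/dev/null; python3 st.py
```

```text
17.6 [0.5412 0.1506 0.1283] yaw -6.761956334822003 q6 100.25067448515651 F [ 4.1456 -1.5729  0.2277] T [-0.4863 -0.8817  0.4994] 0.013237742332145351 e6 0.764852911233902
```

```bash
python3 -m handwheel '[[[0,0,0],[0,0,0.01]],[[0,0,0],[0,0,0.01]]]' >/dev/null; python3 st.py
```

```text
17.8 [0.5412 0.1506 0.1283] yaw -8.499287213760562 q6 102.0028183495968 F [ 4.1485 -2.0893  0.4443] T [-0.5086 -0.8827  1.0422] 0.013234778070845126 e6 1.3494214788079262
```

```bash
python3 -m handwheel '[[[0,0,0],[0,0,0.01]],[[0,0,0],[0,0,0.01]]]' >/dev/null; python3 st.py
```

```text
18.0 [0.5412 0.1507 0.1284] yaw -10.262956705776535 q6 103.7718656898295 F [ 3.1314 -1.4822  0.8808] T [-0.4531 -0.8682  1.5909] 0.013262352241494054 e6 1.9229288399219513
```

```bash
python3 -m handwheel '[[[0,0,0],[0,0,0.01]],[[0,0,0],[0,0,0.01]]]' >/dev/null; python3 st.py
```

```text
18.2 [0.5412 0.1507 0.1284] yaw -12.044556449393802 q6 105.5576082143039 F [ 3.2546 -1.8296  0.7726] T [-0.4586 -0.8109  2.1351] 0.013541610079673532 e6 2.4641261994838715
```

I made an error here: I queued four steps without reading the force between them, so the stop torque rose to about 2.1 N m. I back off now, and from here on I take one step at a time near a stop.

```bash
python3 -m handwheel '[[[0,0,0],[0,0,-0.02]],[[0,0,0],[0,0,-0.038]],[[0,0,0],[0,0,-0.038]],[[0,0,0],[0,0,-0.038]]]' >/dev/null; python3 st.py
```

```text
18.6 [0.5406 0.1506 0.1279] yaw -5.505858867798652 q6 98.97054901025034 F [ 0.3335 -2.0155 -1.2906] T [-0.4141 -0.1447  0.1359] 0.012983464837041575 e6 0.06296769948676229
```

```bash
python3 -m handwheel '[[[0,0,0],[0,0,-0.012]],[[0,0,0],[0,0,-0.012]]]' >/dev/null; python3 st.py; python3 -m handwheel '[[[0,0,-0.01],[0,0,0]],[[0,0,-0.02],[0,0,0]],[[0,0,-0.04],[0,0,0]],[[0,0,-0.08],[0,0,0]],[[0,0,-0.13],[0,0,0]],[[0,0,-0.15],[0,0,0]],[[0,0,-0.15],[0,0,0]]]' >/dev/null; python3 st.py; python3 -c "
from h import *
snap('scene','6'); b=load('scene6')['im'][130:230,200:320]
cv2.imwrite('pics/c7.png',cv2.resize(b,(720,600),interpolation=2)[:,:,::-1])"
```

```text
18.8 [0.5405 0.1509 0.1278] yaw -3.308498643630566 q6 96.77888890418481 F [ 0.0597  0.6234 -2.0279] T [-0.0842  0.0472  0.0624] 0.013285431103988278 e6 -0.34739007242023945
19.5 [0.5417 0.1507 0.2049] yaw -3.260172962302712 q6 96.7439501916731 F [ 0.7852 -0.3289 -2.4146] T [-0.0108 -0.0045  0.029 ] 0.01331884905793538 e6 0.0038448658597189933
```

View pics/c7.png

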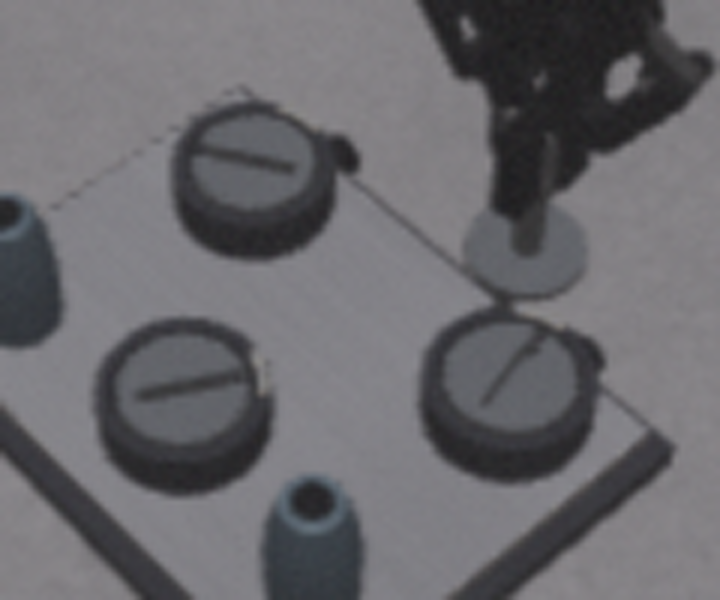

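Lock P's head has turned and the key is clear of it. Moving to lock Q.

```bash
python3 -m handwheel '[[[-0.01,0.06,0],[0,0,-0.618]],[[-0.02,0.12,0],[0,0,-0.618]],[[-0.032,0.18,0],[0,0,-0.618]],[[-0.043,0.24,0],[0,0,-0.618]],[[-0.055,0.3,0],[0,0,-0.618]],[[-0.0645,0.356,0],[0,0,-0.618]],[[-0.0645,0.356,0],[0,0,-0.618]],[[-0.0645,0.356,0],[0,0,-0.618]],[[-0.0645,0.356,0],[0,0,-0.618]],[[-0.0645,0.356,0],[0,0,-0.618]]]' >/dev/null
python3 st.py
python3 -m handwheel '[[[0,0,0],[0,0,-0.141]],[[0,0,0],[0,0,-0.141]],[[0,0,0],[0,0,-0.141]],[[0,0,0],[0,0,-0.141]],[[0,0,0],[0,0,-0.141]]]' >/dev/null
python3 st.py
```

```text
20.55 [ 0.4984 -0.0252  0.202 ] yaw 83.02657960958634 q6 -9.540623738672593 F [ 0.1217  0.2177 -1.2733] T [-0.0371  0.024  -0.0233] 0.013068069045973822 e6 1.9898179918527603
21.05 [ 0.4987 -0.0252  0.2025] yaw 107.85073459021972 q6 -34.35110336320573 F [ 1.2839  0.2701 -1.6453] T [ 0.0256 -0.0096 -0.0675] 0.013235173125255037 e6 -0.17734596971422434
```

```bash
python3 -m handwheel '[[[-0.0007,0.001,0.04],[0,0,0]],[[-0.0007,0.001,0.08],[0,0,0]],[[-0.0007,0.001,0.105],[0,0,0]],[[-0.0007,0.001,0.115],[0,0,0]],[[-0.0007,0.001,0.115],[0,0,0]],[[-0.0007,0.001,0.115],[0,0,0]]]' >/dev/null; python3 st.py
```

```text
21.65 [ 0.4999 -0.0255  0.1463] yaw 108.01685606372706 q6 -34.516581393453144 F [ 0.5593  0.6337 -1.3596] T [-0.05   -0.0246 -0.0236] 0.013044930799468325 e6 0.01935551525093615
```

```bash
python3 -m handwheel '[[[0,-0.001,0],[0,0,0]],[[0,-0.001,0.006],[0,0,0]],[[0,-0.001,0.012],[0,0,0]],[[0,-0.001,0.018],[0,0,0]],[[0,-0.001,0.024],[0,0,0]]]' >/dev/null; python3 st.py
```

```text
22.15 [ 0.4991 -0.0256  0.1335] yaw 108.0721952924582 q6 -34.6031385597419 F [-0.6464  1.3377 -0.4951] T [ 0.006  -0.0463 -0.0393] 0.013478290511836421 e6 0.0012846562094637193
```

```bash
python3 -m handwheel '[[[0,0,0.004],[0,0,0]],[[0,0,0.008],[0,0,0]],[[0,0,0.011],[0,0,0]],[[0,0,0.011],[0,0,0]]]' >/dev/null; python3 st.py
python3 -m handwheel '[[[0,0,0],[0,0,0.03]],[[0,0,0],[0,0,0.07]],[[0,0,0],[0,0,0.11]],[[0,0,0],[0,0,0.15]],[[0,0,0],[0,0,0.19]],[[0,0,0],[0,0,0.23]],[[0,0,0],[0,0,0.27]],[[0,0,0],[0,0,0.31]],[[0,0,0],[0,0,0.35]],[[0,0,0],[0,0,0.38]]]' >/dev/null; python3 st.py
python3 -m handwheel '[[[0,0,0],[0,0,0.02]],[[0,0,0],[0,0,0.04]],[[0,0,0],[0,0,0.06]],[[0,0,0],[0,0,0.08]],[[0,0,0],[0,0,0.08]]]' >/dev/null; python3 st.py
```

```text
22.55 [ 0.499  -0.0256  0.1281] yaw 108.07706741965539 q6 -34.60830092747912 F [-0.3297 -0.1344 -1.8921] T [ 0.0027 -0.0024 -0.032 ] 0.013170133184411629 e6 0.00011673860171868
23.55 [ 0.499  -0.0254  0.1283] yaw 39.42658125996589 q6 34.048111572364455 F [-0.246   0.1984 -2.3372] T [0.1447 0.0402 0.2208] 0.013174182445890628 e6 -0.7702348195016384
24.05 [ 0.4991 -0.0255  0.1283] yaw 25.257908597743306 q6 48.213699280341864 F [-0.5839  1.3227 -1.8823] T [ 0.1514 -0.0158  0.0898] 0.013302464439645492 e6 0.7149326987564564
```

Stepping with a force guard: each typed move runs only if the torque is still below 0.4 N m.

```bash
cat > ok.py <<'E'
from rig import observe
import numpy as np,sys
o=observe();t=o["wrist_torque"][2];R=o["tool_rot"]
print(round(o["time_s"],2),"yaw %.1f Tz %.3f e6 %.2f"%(np.degrees(np.arctan2(R[1,0],R[0,0])),t,o["joint_efforts"][5]))
sys.exit(t>0.4)
E
python3 -m handwheel '[[[0,0,0],[0,0,0.011]],[[0,0,0],[0,0,0.011]]]' >/dev/null; python3 ok.py && python3 -m handwheel '[[[0,0,0],[0,0,0.011]],[[0,0,0],[0,0,0.011]]]' >/dev/null; python3 ok.py && python3 -m handwheel '[[[0,0,0],[0,0,0.011]],[[0,0,0],[0,0,0.011]]]' >/dev/null; python3 ok.py && python3 -m handwheel '[[[0,0,0],[0,0,0.011]],[[0,0,0],[0,0,0.011]]]' >/dev/null; python3 ok.py && python3 -m handwheel '[[[0,0,0],[0,0,0.011]],[[0,0,0],[0,0,0.011]]]' >/dev/null; python3 ok.py && python3 -m handwheel '[[[0,0,0],[0,0,0.011]],[[0,0,0],[0,0,0.011]]]' >/dev/null; python3 ok.py
```

```text
24.25 yaw 23.4 Tz 0.171 e6 0.45
24.25 yaw 23.4 Tz 0.171 e6 0.45
24.25 yaw 23.4 Tz 0.171 e6 0.45
24.25 yaw 23.4 Tz 0.171 e6 0.45
24.25 yaw 23.4 Tz 0.171 e6 0.45
24.25 yaw 23.4 Tz 0.171 e6 0.45False
False
False
False
False
False
```

```bash
python3 ok.py && python3 -m handwheel '[[[0,0,0],[0,0,0.008]],[[0,0,0],[0,0,0.008]]]' >/dev/null; python3 ok.py && python3 -m handwheel '[[[0,0,0],[0,0,0.008]],[[0,0,0],[0,0,0.008]]]' >/dev/null; python3 ok.py && python3 -m handwheel '[[[0,0,0],[0,0,0.008]],[[0,0,0],[0,0,0.008]]]' >/dev/null; python3 ok.py && python3 -m handwheel '[[[0,0,0],[0,0,0.008]],[[0,0,0],[0,0,0.008]]]' >/dev/null; python3 ok.py && python3 -m handwheel '[[[0,0,0],[0,0,0.008]],[[0,0,0],[0,0,0.008]]]' >/dev/null; python3 ok.py && python3 -m handwheel '[[[0,0,0],[0,0,0.008]],[[0,0,0],[0,0,0.008]]]' >/dev/null; python3 ok.py
```

```text
24.25 yaw 23.4 Tz 0.171 e6 0.45
24.25 yaw 23.4 Tz 0.171 e6 0.45
24.25 yaw 23.4 Tz 0.171 e6 0.45
24.25 yaw 23.4 Tz 0.171 e6 0.45
24.25 yaw 23.4 Tz 0.171 e6 0.45
24.25 yaw 23.4 Tz 0.171 e6 0.45
24.25 yaw 23.4 Tz 0.171 e6 0.45False
False
False
False
False
False
False
```

```bash
sed -i 's/sys.exit(t>0.4)/sys.exit(int(t>0.4))/' ok.py
python3 ok.py && python3 -m handwheel '[[[0,0,0],[0,0,0.011]],[[0,0,0],[0,0,0.011]]]' >/dev/null; python3 ok.py && python3 -m handwheel '[[[0,0,0],[0,0,0.011]],[[0,0,0],[0,0,0.011]]]' >/dev/null; python3 ok.py && python3 -m handwheel '[[[0,0,0],[0,0,0.011]],[[0,0,0],[0,0,0.011]]]' >/dev/null; python3 ok.py && python3 -m handwheel '[[[0,0,0],[0,0,0.011]],[[0,0,0],[0,0,0.011]]]' >/dev/null; python3 ok.py && python3 -m handwheel '[[[0,0,0],[0,0,0.011]],[[0,0,0],[0,0,0.011]]]' >/dev/null; python3 ok.py
```

```text
24.25 yaw 23.4 Tz 0.171 e6 0.45
24.45 yaw 21.4 Tz 0.049 e6 0.45
24.65 yaw 19.4 Tz 0.137 e6 0.45
24.85 yaw 17.4 Tz 0.106 e6 0.45
25.05 yaw 15.5 Tz 0.076 e6 0.45
25.25 yaw 13.5 Tz 0.142 e6 0.45
```

```bash
python3 ok.py && python3 -m handwheel '[[[0,0,0],[0,0,0.009]],[[0,0,0],[0,0,0.009]]]' >/dev/null; python3 ok.py && python3 -m handwheel '[[[0,0,0],[0,0,0.009]],[[0,0,0],[0,0,0.009]]]' >/dev/null; python3 ok.py && python3 -m handwheel '[[[0,0,0],[0,0,0.009]],[[0,0,0],[0,0,0.009]]]' >/dev/null; python3 ok.py && python3 -m handwheel '[[[0,0,0],[0,0,0.009]],[[0,0,0],[0,0,0.009]]]' >/dev/null; python3 ok.py && python3 -m handwheel '[[[0,0,0],[0,0,0.009]],[[0,0,0],[0,0,0.009]]]' >/dev/null; python3 ok.py && python3 -m handwheel '[[[0,0,0],[0,0,0.009]],[[0,0,0],[0,0,0.009]]]' >/dev/null; python3 ok.py && python3 -m handwheel '[[[0,0,0],[0,0,0.009]],[[0,0,0],[0,0,0.009]]]' >/dev/null; python3 ok.py && python3 -m handwheel '[[[0,0,0],[0,0,0.009]],[[0,0,0],[0,0,0.009]]]' >/dev/null; python3 ok.py
```

```text
25.25 yaw 13.5 Tz 0.142 e6 0.45
25.45 yaw 11.8 Tz 0.142 e6 0.37
25.65 yaw 10.1 Tz 0.161 e6 0.38
25.85 yaw 8.5 Tz 0.107 e6 0.38
26.05 yaw 6.8 Tz 0.169 e6 0.38
26.25 yaw 5.2 Tz 0.150 e6 0.38
26.45 yaw 3.6 Tz 0.074 e6 0.38
26.65 yaw 2.0 Tz 0.149 e6 0.38
26.85 yaw 0.4 Tz 0.095 e6 0.38
```

```bash
python3 ok.py && python3 -m handwheel '[[[0,0,0],[0,0,0.008]],[[0,0,0],[0,0,0.008]]]' >/dev/null; python3 ok.py && python3 -m handwheel '[[[0,0,0],[0,0,0.008]],[[0,0,0],[0,0,0.008]]]' >/dev/null; python3 ok.py && python3 -m handwheel '[[[0,0,0],[0,0,0.008]],[[0,0,0],[0,0,0.008]]]' >/dev/null; python3 ok.py && python3 -m handwheel '[[[0,0,0],[0,0,0.008]],[[0,0,0],[0,0,0.008]]]' >/dev/null; python3 ok.py && python3 -m handwheel '[[[0,0,0],[0,0,0.008]],[[0,0,0],[0,0,0.008]]]' >/dev/null; python3 ok.py && python3 -m handwheel '[[[0,0,0],[0,0,0.008]],[[0,0,0],[0,0,0.008]]]' >/dev/null; python3 ok.py && python3 -m handwheel '[[[0,0,0],[0,0,0.008]],[[0,0,0],[0,0,0.008]]]' >/dev/null; python3 ok.py && python3 -m handwheel '[[[0,0,0],[0,0,0.008]],[[0,0,0],[0,0,0.008]]]' >/dev/null; python3 ok.py
```

```text
26.85 yaw 0.4 Tz 0.095 e6 0.38
27.05 yaw -1.1 Tz 0.136 e6 0.36
27.25 yaw -2.5 Tz 0.355 e6 0.61
27.45 yaw -3.9 Tz 0.852 e6 1.07
27.45 yaw -3.9 Tz 0.852 e6 1.07
27.45 yaw -3.9 Tz 0.852 e6 1.07
27.45 yaw -3.9 Tz 0.852 e6 1.07
27.45 yaw -3.9 Tz 0.852 e6 1.07
27.45 yaw -3.9 Tz 0.852 e6 1.07
```

Lock Q is home at 0.85 N m. Back off inside the slot slack and lift.

```bash
python3 -m handwheel '[[[0,0,0],[0,0,-0.015]],[[0,0,0],[0,0,-0.026]],[[0,0,0],[0,0,-0.026]]]' >/dev/null; python3 st.py; python3 -m handwheel '[[[0,0,-0.01],[0,0,0]],[[0,0,-0.02],[0,0,0]],[[0,0,-0.04],[0,0,0]],[[0,0,-0.08],[0,0,0]],[[0,0,-0.13],[0,0,0]],[[0,0,-0.15],[0,0,0]],[[0,0,-0.15],[0,0,0]]]' >/dev/null; python3 st.py
```

```text
27.75 [ 0.4992 -0.0259  0.1283] yaw 0.7614211217110937 q6 72.6973013641411 F [-0.1044  0.5156 -1.3665] T [0.1334 0.0275 0.0409] 0.013421051016200955 e6 -0.35735961981117725
28.45 [ 0.4996 -0.0257  0.2048] yaw 0.786587664601723 q6 72.68516388630601 F [ 0.2585 -0.4955 -2.7781] T [-0.0135  0.0337 -0.0006] 0.013138099072557361 e6 0.003371288112248294
```

```bash
python3 -m handwheel '[[[-0.003,0.04,0],[0,0,0.024]],[[-0.009,0.12,0],[0,0,0.024]],[[-0.016,0.22,0],[0,0,0.024]],[[-0.023,0.32,0],[0,0,0.024]],[[-0.03,0.42,0],[0,0,0.024]],[[-0.036,0.51,0],[0,0,0.024]],[[-0.04,0.56,0],[0,0,0.024]],[[-0.0407,0.5745,0],[0,0,0.024]],[[-0.0407,0.5745,0],[0,0,0.024]],[[-0.0407,0.5745,0],[0,0,0.024]]]' >/dev/null; python3 st.py
```

```text
29.45 [ 0.4828 -0.3117  0.2028] yaw -3.4748180615917037 q6 48.81522364926572 F [ 0.2579 -0.9202  0.0148] T [0.0404 0.0288 0.0006] 0.013255996900437491 e6 -0.008283431525342166
```

```bash
python3 -m handwheel '[[[0,0.002,0.04],[0,0,0]],[[0,0.002,0.1],[0,0,0]],[[0,0.002,0.14],[0,0,0]],[[0,0.002,0.156],[0,0,0]],[[0,0.002,0.156],[0,0,0]],[[0,0.002,0.156],[0,0,0]]]' >/dev/null; python3 st.py
```

```text
30.05 [ 0.4833 -0.3138  0.1264] yaw -3.4781410700753095 q6 48.707611453970806 F [-0.1751  0.261  -0.8499] T [-0.0608 -0.0081 -0.0363] 0.013240800318197826 e6 0.0029905259725637734
```

```bash
python3 -m handwheel '[[[0,-0.001,0.015],[0,0,0]],[[0,-0.001,0.03],[0,0,0]],[[0,-0.001,0.045],[0,0,0]],[[0,-0.001,0.056],[0,0,0]],[[0,-0.001,0.062],[0,0,0]],[[0,-0.001,0.064],[0,0,0]],[[0,-0.001,0.064],[0,0,0]]]' >/dev/null; python3 st.py
```

```text
30.75 [ 0.4828 -0.3136  0.0934] yaw -3.5248664160808416 q6 48.736267100964696 F [-0.4803  0.0393 -2.4545] T [ 0.0537 -0.0041  0.0024] 0.013523441075038152 e6 -0.001122846188081894
```

```bash
python3 -m handwheel '[[[0,0,0.001],[0,0,0]],[[0,0,0.002],[0,0,0]]]' >/dev/null; python3 st.py
python3 -m handwheel '[[[0,0,0],[0,0,0]],[[0,0,0],[0,0,0]],[[0,0,0],[0,0,0]],[[0,0,0],[0,0,0]],[[0,0,0],[0,0,0]]]' 0.5 >/dev/null; python3 st.py
```

```text
30.95 [ 0.4829 -0.3138  0.0933] yaw -3.5224563402093407 q6 48.73796349304132 F [-1.5514  1.1606 10.639 ] T [ 0.492   0.4993 -0.0096] 0.013313746291719915 e6 0.0015668484775233082
31.45 [ 0.4827 -0.3136  0.0923] yaw -3.52099442425337 q6 48.73718951085205 F [-0.4217  0.2748  0.2349] T [-0.0399 -0.0269  0.0268] 0.04282095278136714 e6 -3.6710602557832317e-06
```

Contact was felt (10 N) and the key released. I retreat straight up, then back over the bed to verify numerically.

```bash
python3 -m handwheel '[[[0,0,-0.03],[0,0,0]],[[0,0,-0.09],[0,0,0]],[[0,0,-0.17],[0,0,0]],[[0,0,-0.25],[0,0,0]],[[0,0,-0.33],[0,0,0]],[[0,0,-0.37],[0,0,0]],[[0,0,-0.37],[0,0,0]]]' >/dev/null
python3 -m handwheel '[[[0.01,-0.08,0],[0,0,0]],[[0.02,-0.17,0],[0,0,0]],[[0.04,-0.26,0],[0,0,0]],[[0.06,-0.35,0],[0,0,0]],[[0.08,-0.44,0],[0,0,0]],[[0.09,-0.53,0],[0,0,0]],[[0.1,-0.62,0],[0,0,0]],[[0.11,-0.7,0],[0,0,0]],[[0.11,-0.74,0],[0,0,0]],[[0.11,-0.74,0],[0,0,0]]]' >/dev/null
python3 -m handwheel '[[[0,0,0],[0,0,0]],[[0,0,0],[0,0,0]],[[0,0,0],[0,0,0]]]' >/dev/null; python3 st.py
python3 - <<'E'
from h import *
snap("scene","9"); snap("wrist","9")
s=load("scene9")
def scan(box):
    x0,y0,x1,y1=box; v,u=np.mgrid[y0:y1,x0:x1]; q=und(s,np.c_[u.ravel(),v.ravel()])
    return (np.c_[q,np.ones(len(q))]*s["d"][y0:y1,x0:x1].reshape(-1,1)-s["t"])@s["R"]
X=scan((145,80,210,145)); m=(X[:,2]>.095)&(X[:,2]<.15)&(np.hypot(X[:,0]-.483,X[:,1]+.313)<.04)
print("paddle",m.sum(),X[m].mean(0),X[m][:,2].max())
# before/after change of the bystanders in the scene view
d=cv2.absdiff(cv2.cvtColor(s["im"],7),cv2.cvtColor(load("scene0")["im"],7))
b=(cv2.medianBlur(d,3)>25).astype(np.uint8)
for st in cv2.connectedComponentsWithStats(b)[2][1:]:
    if st[4]>8: print("changed box",st)
# domes
w=load("wrist9")
for n,(cx,cy) in {"P":(.5417,.1504),"Q":(.4993,-.0254),"H":(.6322,.0269)}.items():
    a=np.radians(np.arange(0,360,2)); g=cv2.GaussianBlur(cv2.cvtColor(w["im"],7),(0,0),1)
    for r,lab in((.026,"dome"),(.0365,"arc")):
        p=proj(w,np.c_[cx+r*np.cos(a),cy+r*np.sin(a),np.full(len(a),.062 if r<.03 else .06)]).astype(np.float32)
        v=cv2.remap(g,p[None,:,0],p[None,:,1],1)[0].astype(int)
        if lab=="dome":
            print(n,"darkest deg",[(int(np.degrees(a[k])),v[k]) for k in np.argsort(v)[:8]],"med",np.median(v))
        else: print(n,"arc deg",np.degrees(a[v>v.min()+.6*(v.max()-v.min())]).astype(int))
E
```

```text
33.45 [0.5603 0.0513 0.2771] yaw -3.610123885096986 q6 86.78901201766918 F [-0.6263 -0.1257 -0.0002] T [-0.0226  0.0433  0.0277] 0.04241974076526197 e6 -0.0055955669085960835
paddle 178 [ 0.49034411 -0.31008505  0.11820999] 0.13463071625581952
changed box [222   0  60  20 667]
changed box [290   0   5   3  10]
changed box [373   0   9   7  45]
changed box [404   0  14  42 309]
changed box [201   4  12  10  51]
changed box [307   5  13   7  62]
changed box [ 196    7  102  131 4434]
changed box [300  12  17  17 195]
changed box [250  17  20  21 151]
changed box [372  16   9  16  99]
changed box [366  35  22  55 333]
changed box [298  63   9   7  22]
changed box [392  70  19  26 107]
changed box [405  82   6  14  31]
changed box [342  87  10   7  27]
changed box [353  93  37  23 201]
changed box [234 154   6   3  11]
changed box [286 190   5   3  10]
changed box [276 193   6   3  10]
P darkest deg [(182, np.int64(36)), (180, np.int64(37)), (184, np.int64(40)), (178, np.int64(41)), (176, np.int64(47)), (186, np.int64(48)), (174, np.int64(56)), (188, np.int64(57))] med 89.0
P arc deg [172 174 176 178 180 182 184 186 188 190 192 194 196 198 200 202 204 206]
Q darkest deg [(184, np.int64(35)), (182, np.int64(36)), (186, np.int64(39)), (180, np.int64(40)), (188, np.int64(46)), (178, np.int64(48)), (190, np.int64(55)), (176, np.int64(59))] med 89.0
Q arc deg [158 160 162 164 166 168 170 172 174 176 178 180 182 184 186 188 190 192]
H darkest deg [(136, np.int64(35)), (138, np.int64(35)), (134, np.int64(37)), (140, np.int64(38)), (132, np.int64(43)), (142, np.int64(46)), (130, np.int64(54)), (144, np.int64(56))] med 88.0
H arc deg [119 122 124 126 128 130 132 134 136 138 140 142 144 146 148 150 152 154]
```

All three domes lie inside their arcs. The key is upright with its top at about 0.133 m, and no bystander changed in the before/after images.

```bash
python3 -c "
from rig import close_job
print(close_job())"
```

```text
the job is handed in; nothing more can be done
None
```

Handed in at about 33.5 s: both open locks are turned home, the third was left alone, the key is back upright in its stand, and no bystander moved, but at the first lock's stop I overshot to about 2.1 N m measured at the wrist, just over the 2 N m wrenching limit, so that may count against the job.

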